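# Put the screwdriver home in its foam tool tray

## Task

Put the loose screwdriver back into the empty pocket of the foam tool tray: it fits only one way round, handle in the wide part and shaft in the narrow slot. Once it lies in the mouth of the pocket, press it down past the springy foam until the handle rests level on the pocket's floor, and leave the other things standing round about where they are.

Things in the scene. Friction and masses are not known exactly. Their poses are not given: they have to be found in the camera images.
- driver_handle (a point): the loose screwdriver, lying on the worktop; this point is the centre of its orange handle, half-way up. The handle is 93 mm long (46.5 mm either side of this point along y), 22.5 mm wide and 22.5 mm high. z is up; +y runs along the tool towards the handle's free end.
- screwdriver: the whole screwdriver, 178 mm long; origin on its underside, 42.5 mm from driver_handle towards -y and 11.3 mm below it; same axes. Its steel shaft, 6 mm thick, runs 85 mm on from the handle towards -y, at mid-height of the handle. Weighs 50 to 100 g, nearly all in the handle.
- tool_tray: fixed tray, 86 mm wide (x), 212 mm long (y), black shell filled with grey foam whose top is 30 mm above the worktop; origin at the centre of its underside, z up. It lies lengthwise to the robot, with two pockets: a shallow one holding a spanner (part of the tray, 1 mm above the foam) and the empty one for the screwdriver.
- handle_pocket (a point): centre of the flat floor of the wide part of the empty pocket, 20 mm below the foam's top, 10 mm above the worktop; axes those of the tray. The wide part is 25.5 mm wide (x) and 96 mm long (y), its mouth rounded over by 3 mm; a slot 12 mm wide runs on from it towards -y for the shaft. The screwdriver's +y must point along this +y. Fully home, driver_handle is 11.3 mm above this point.
- pocket_mouth (a point): straight above handle_pocket, level with the foam's top; axes those of the tray. Springy foam swellings in the long walls, 30 mm either side along y, catch the handle once its underside is about 6 mm below this level (its top 16 mm above); about 5 to 12 N on top of the handle pushes it past them. Fully home its top stands 2.5 mm above this level.
- petri_dish: glass dish, 60 mm wide, 15 mm tall, front left, before the tall glassware rig, which fills y > 0.27 from x = 0.47 back: keep the arm clear of it; origin at the centre of its underside
- bulb: black rubber pipette bulb, 53 mm wide, 90 mm tall, front left; origin at the centre of its underside
- timer: small white bench timer, 52 x 66 x 21 mm, lying front right before the tube rack (fixed, up to 170 mm tall with its tubes, y < -0.09); origin at the centre of its underside
- marker: marker pen, 136 mm long, 16 mm thick, lying front right before the tube rack; origin at the middle of its underside

How it is judged:
At the end, for the whole second after the job is handed in: The screwdriver lies at rest in its pocket, handle centre within 5 mm of the pocket's centre seen from above and no more than 2 mm above its fully-home height, level and in line with the pocket within 0.06 rad (horizontal distance between driver_handle and handle_pocket below 0.005 m and z of driver_handle in the frame of handle_pocket below 0.0135 m and angle between driver_handle's own z axis and vertical below 0.06 rad and angle between the y axis of driver_handle and the y axis of handle_pocket, either way round below 0.06 rad and linear speed of screwdriver below 0.02 m/s); the robot touches nothing.
It fails at once if one of the things standing round about (dish, bulb, timer, marker) is moved more than 30 mm (distance of any of petri_dish, bulb, timer, marker from where it was at the start of the episode above 0.03 m).
It also fails if it takes over 51 s, if anything falls off the work surface, if the arm or the gripper's body presses on something with over 40 N, if the wrist force passes 120 N, or if a joint passes its speed limit or range.

## Robot

A 7-joint arm with a two-finger parallel gripper is mounted at the origin on a cart in front of the work surface, level with it; the furniture and walls round the work are solid. World frame = base frame: x ahead of the robot, y to its left, z up, the work surface at z = 0. Lengths are in m, angles in rad, forces in N, time in s.
With the tool pointing down it reaches from about 0.425 to 0.875 m from the base axis. Payload 4.7 kg.
Tool frame: the origin (TCP) lies at the very end of the fingers, on their centre line; the grasp point (between the pads) lies 19 mm behind it (ctrl.grasp_offset is the distance from the TCP to the grasp point, in m); z points along the fingers, y is the direction in which the jaws open and shut (so a half turn about z gives the same grasp; the last joint's range is limited). The gripper opens to 87 mm and grips with 3 to 60 N. Pads are 19 mm wide; open, the fingers measure 117 mm over their backs; the gripper's body (75 mm by 190 mm) begins 51 mm behind the grasp point.
Start: joints at [-1.097, 0.321, -0.07, 1.45, 0.023, 1.371, -0.057], TCP at [0.288, 0.582, 0.223] pointing down, gripper open.
Joint ranges: [-2.86, 2.86], [-0.3, 2.09], [-1.38, 1.24], [0.06, 2.45], [-1.56, 4.7], [0.09, 2.05], [-2.69, 2.69]. Speed limits (rad/s): [2.57, 2.57, 3.14, 3.14, 3.14, 3.14, 3.14].

## Interface

Orientations are given as a rotation vector (axis times angle).
In Python, from bench import ctrl gives the robot as it stands.
- The arm moves only by the shell command python3 -m creep 'ROWS' [FORCE]. ROWS is JSON, a list that holds one entry, the list of rows, each a list of 7 numbers: the opening, from 0 (shut) to 1 (fully open), then the shift along the tool's x, y, z in mm, then the turn, a rotation vector about the tool's x, y, z in rad. In form: [[[grip, dx, dy, dz, rx, ry, rz], ...]]. A call has 1 to 5 rows; each row is the pose to reach, as a shift and turn from the pose commanded when the call began, along the tool's axes at that moment; what a row does not reach only later rows make up. A row lasts 1/10 s, in which the tool goes at most 50 mm and 8.59 degrees, less where a joint would pass 70% of its speed; a pose out of reach is approached as far as the arm can. A call with a gripper value outside its range is refused whole. The fingers move at their own pace and stop on an object; FORCE is the grip in N (left out, the last holds). Time passes only in rows, so rows that repeat a pose let the fingers close. It gives the time, the measured TCP pose, the force and the opening at its end, in the units of the state.
- ctrl.get_state(): the state, without advancing time (a new reading comes with each control period).
- ctrl.get_image(name): name is "scene" or "top" or "wrist"; returns the picture (400x640x3 uint8, red, green, blue); there is no depth.
- ctrl.camera_params(name): a dict with "K" (3x3 intrinsics, pixels), "pose" (4x4, takes a point from camera to world coordinates). Camera axes: x right, y down, z forward; pixel columns grow to the right and rows downward; lengths in m; the calibration is good to about 2 mm. The wrist camera is an equidistant fisheye: a pixel r from the principal point sees the ray r / f radians off the axis. A picture is of the moment at which its call begins: read the wrist's pose just before it. camera_params takes no time and is no camera call; for the wrist camera it gives the pose at the moment of the call.
- ctrl.close_job(): hands the job in, once; it reports no verdict.
The state is a dict: "time": time; "joint_positions": joint angles; "qd": joint speeds; "joint_torque": joint torques, N m; "position": TCP position; "tool_rot": TCP orientation; "ft_force": force on the tool from outside, world axes, zero at the start; "torque": the same for the moment, N m; "grip_width": opening from 0.0 (shut) to 1.0 (fully open).
Only numpy, scipy, OpenCV 4.12 (cv2) and the standard library are available. Lean on these libraries where they do the work, as an engineer would, in place of code of your own. Each camera call takes 0.05 s, during which the arm holds its last target. There are 200 camera calls.

## Working session

There is one attempt and no reset: what is moved stays moved. The work goes in short steps, Python scripts to look and compute and a shell command to move; the robot and the scene stay as the last step left them, time stands still between calls to the robot, and variables do not carry over. Pictures are saved under pics/ and viewed, about 8 in all and at most 12, crops included, and the job is handed in when it is done.

```bash
mkdir -p pics; cat > h.py <<'E'
import numpy as np, cv2
from bench import ctrl
from scipy.spatial.transform import Rotation as R
def snap(n,f):
    p=ctrl.camera_params(n); im=ctrl.get_image(n); cv2.imwrite(f'pics/{f}.png',im[:,:,::-1]); np.savez(f'pics/{f}.npz',K=p['K'],T=p['pose']); return im
def px2w(f,u,v,z,fish=False):
    d=np.load(f'pics/{f}.npz');K=d['K'];T=d['T']
    x=(u-K[0,2])/K[0,0];y=(v-K[1,2])/K[1,1]
    if fish:
        r=np.hypot(x,y)+1e-12; ray=np.array([x/r*np.sin(r),y/r*np.sin(r),np.cos(r)])
    else: ray=np.array([x,y,1.])
    w=T[:3,:3]@ray; o=T[:3,3]; return o+w*(z-o[2])/w[2]
def w2px(f,p,fish=False):
    d=np.load(f'pics/{f}.npz');K=d['K'];T=d['T']; c=T[:3,:3].T@(np.array(p)-T[:3,3])
    if fish:
        r=np.hypot(c[0],c[1]);th=np.arctan2(r,c[2]);x,y=c[0]/r*th,c[1]/r*th
    else: x,y=c[0]/c[2],c[1]/c[2]
    return K[0,0]*x+K[0,2],K[1,1]*y+K[1,2]
def tool():
    s=ctrl.get_state(); return np.array(s['position']),R.from_rotvec(s['tool_rot'])
def rows(pos,yaw=None):
    """shift/turn from commanded~measured pose to target"""
E
python3 - <<'E'
from h import *
snap('top','top0');snap('scene','sc0')
for n in('top','scene'):
    p=ctrl.camera_params(n);print(n,np.round(p['K'],1).tolist(),np.round(p['pose'],3).tolist())
s=ctrl.get_state();print(s['position'],s['tool_rot'],s['time']);print(R.from_rotvec(s['tool_rot']).as_matrix().round(3))
E
```

```text
top [[511.3, 0.0, 320.0], [0.0, 511.3, 200.8], [0.0, 0.0, 1.0]] [[-0.02, -0.996, 0.092, 0.379], [-1.0, 0.021, 0.002, 0.043], [-0.004, -0.092, -0.996, 1.34], [0.0, 0.0, 0.0, 1.0]]
scene [[479.7, 0.0, 321.5], [0.0, 479.7, 204.7], [0.0, 0.0, 1.0]] [[0.827, -0.217, 0.519, -0.224], [-0.562, -0.331, 0.758, -1.028], [0.007, -0.918, -0.396, 0.622], [0.0, 0.0, 0.0, 1.0]]
[0.28828034 0.58202742 0.22156658] [-7.15772684e-01 -3.05866775e+00  2.64768286e-03] 0.1
[[-0.896  0.444 -0.001]
 [ 0.444  0.896 -0.002]
 [-0.    -0.002 -1.   ]]
```

View pics/top0.png

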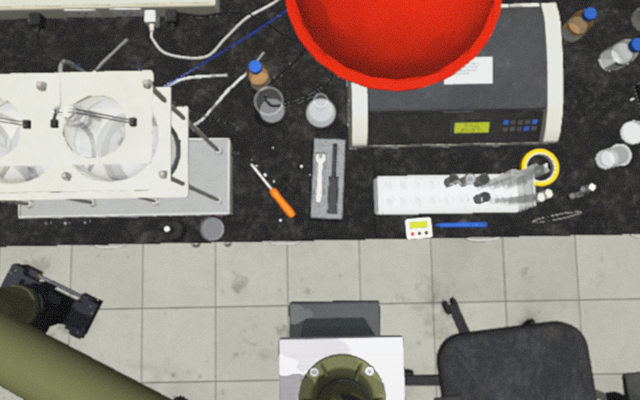

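View pics/sc0.png

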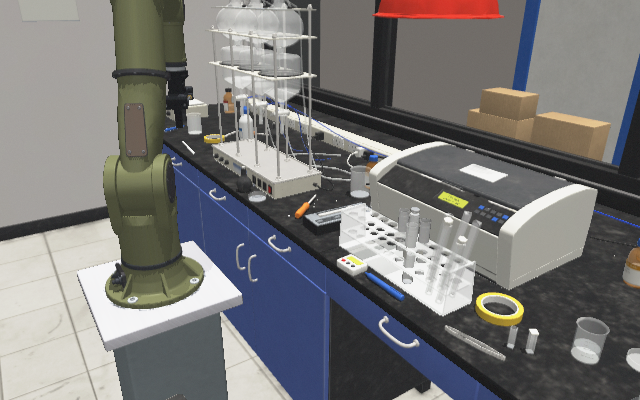

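```bash
python3 - <<'E'
from h import *
im=cv2.imread('pics/top0.png')
cv2.imwrite('pics/crop1.png',cv2.resize(im[125:230,230:370],None,fx=5.5,fy=5.5,interpolation=cv2.INTER_CUBIC))
b,g,r=[im[:,:,i].astype(int) for i in range(3)]
m=((r>150)&(b<90)&(r-g>60)).astype(np.uint8); m[:150]=0; m[:, :240]=0; m[:,310:]=0
pts=np.argwhere(m)[:,::-1]; print(len(pts),pts.min(0),pts.max(0))
W=np.array([px2w('top0',u,v,.011)[:2] for u,v in pts]); c=W.mean(0)
print('rect',cv2.minAreaRect(W.astype(np.float32)),c)
e,V=np.linalg.eigh(np.cov(W.T));print(V[:,1],np.sqrt(e*12))
for u,v in [(311,217),(342,218),(314,139),(345,139)]: print(px2w('top0',u,v,.03))
for u,v in [(212,228),(172,229)]: print(px2w('top0',u,v,.01))
E
```

```text
268 [270 188] [294 217]
rect ((0.49903929233551025, 0.14463090896606445), (0.09190219640731812, 0.02107543870806694), 37.288455963134766) [0.49856548 0.14434779]
[-0.79474517 -0.60694326] [0.0202329 0.0901922]
[0.45807144 0.06918371 0.03      ]
[ 0.45386733 -0.01027061  0.03      ]
[0.6611237  0.05756696 0.03      ]
[ 0.65941784 -0.02307339  0.03      ]
[0.43593082 0.32767237 0.01      ]
[0.43546504 0.43182197 0.01      ]
```

View pics/crop1.png

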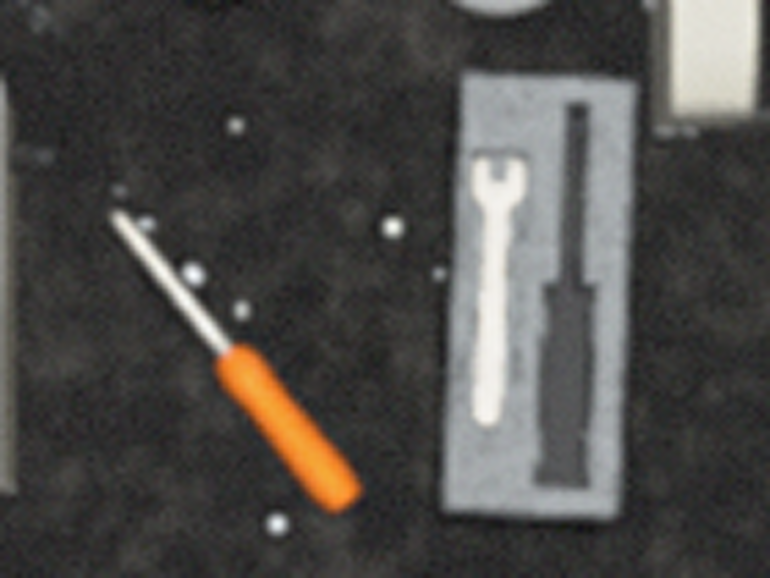

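```bash
cat >> h.py <<'E'
    p,r=tool()
    d=r.inv().apply(np.array(pos)-p)*1000
    if yaw is None: rv=np.zeros(3)
    else:
        # yaw: direction (deg) of tool y in world, tool z straight down
        a=np.radians(yaw); y=np.array([np.cos(a),np.sin(a),0]); z=np.array([0,0,-1.]); x=np.cross(y,z)
        rv=(r.inv()*R.from_matrix(np.c_[x,y,z])).as_rotvec()
    print('shift mm',d.round(1),'turn',rv.round(3),'at',p.round(4),'n',int(np.ceil(max(np.linalg.norm(d)/50,np.degrees(np.linalg.norm(rv))/8.59))))
def yawnow(): 
    m=tool()[1].as_matrix(); return np.degrees(np.arctan2(m[1,1],m[0,1])), m[:,2]
E
python3 - <<'E'
from h import *
f=lambda u,v,z=.03: px2w('top0',(u+.5)/5.5-.5+230,(v+.5)/5.5-.5+125,z)
P=[f(546,285),f(595,285),f(535,485),f(587,485)]
for p in P: print(p)
m=np.mean(P,0);print('mouth',m)
print('slot end',f(576,103)); print('rack corner', px2w('top0',374,214,.0),px2w('top0',374,180,.07),px2w('top0',376,178,.12))
print('tray axis', [f(462,73)-f(443,512), f(637,80)-f(620,519)])
print(yawnow()); rows([.35,.27,.20],127)
snap('wrist','w0')
E
```

```text
[0.56214648 0.02105257 0.03      ]
[ 0.56166594 -0.0019649   0.03      ]
[0.46809968 0.02825349 0.03      ]
[0.46759948 0.00398546 0.03      ]
mouth [0.5148779  0.01283165 0.03      ]
slot end [0.64860745 0.00497047 0.03      ]
rack corner [ 0.46437016 -0.09571331  0.        ] [ 0.54512286 -0.09103006  0.07      ] [ 0.54331772 -0.09070885  0.12      ]
tray axis [array([ 0.20778367, -0.01285841,  0.        ]), array([ 0.20763462, -0.0131016 ,  0.        ])]
(np.float64(63.65793303185985), array([-6.65924930e-04, -1.57542805e-03, -9.99998537e-01]))
shift mm [-193.8 -252.2   22. ] turn [-2.000e-03 -1.000e-03 -1.106e+00] at [0.2883 0.582  0.2216] n 8
```

```bash
python3 -c "
import cv2;im=cv2.imread('pics/w0.png');s=cv2.imread('pics/sc0.png')[0:150,130:230];s=cv2.resize(s,(267,400));cv2.imwrite('pics/v2.png',cv2.resize(cv2.hconcat([im[:,:520],s]),None,fx=1,fy=1))"
```

```text
(no output)
```

View pics/v2.png

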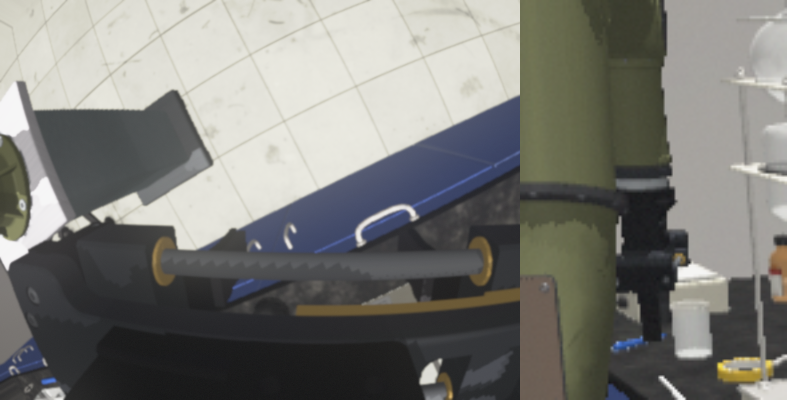

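```bash
python3 -m creep '[[[1,-30,-40,4,0,0,-0.15],[1,-60,-78,7,0,0,-0.3],[1,-90,-117,10,0,0,-0.45],[1,-120,-156,14,0,0,-0.6],[1,-150,-195,17,0,0,-0.75]]]' 20; python3 -c "
from h import *
rows([.36,.25,.20],127.4);rows([.4985,.1443,.15],127.4)"
```

```text
time: 0.65
position: [0.3361, 0.3409, 0.2053]
tool_rot: [0.451, -3.109, 0.001]
ft_force: [0.3, 0.2, 1.5]
grip_width: 0.999
shift mm [  3.  -93.9   5.3] turn [-0.    -0.    -0.365] at [0.3361 0.3409 0.2053] n 3
shift mm [ -99.8 -234.6   55.3] turn [-0.    -0.    -0.365] at [0.3361 0.3409 0.2053] n 6
```

```bash
python3 -m creep '[[[1,0,-45,3,0,0,-0.15],[1,3,-94,5,0,0,-0.3],[1,-30,-130,10,0,0,-0.365],[1,-60,-170,20,0,0,-0.365],[1,-80,-205,35,0,0,-0.365]]]'; python3 -c "
from h import *
rows([.4985,.1443,.15],127.4)"
```

```text
time: 1.15
position: [0.4724, 0.1673, 0.1716]
tool_rot: [-0.998, 2.975, 0.0]
ft_force: [0.6, 1.1, -0.5]
grip_width: 1.0
shift mm [ -6.9 -34.1  21.6] turn [-0.001  0.004 -0.006] at [0.4724 0.1673 0.1716] n 1
```

```bash
python3 -m creep '[[[1,-7,-34,22,0,0,0],[1,-7,-34,22,0,0,0],[1,-7,-34,22,0,0,0]]]'; python3 -c "
from h import *
rows([.4985,.1443,.15],127.4)
snap('wrist','w1');p=[.4985,.1443,.011]
for q in (p,[.4985-.037,.1443-.0282,.011],[.4985+.037,.1443+.0282,.011],[.515,.0128,.03]): print(w2px('w1',q,True))
c=np.load('pics/w1.npz');print(c['T'].round(3),c['K'])"
```

```text
time: 1.45
position: [0.4957, 0.1451, 0.1479]
tool_rot: [0.996, -2.977, 0.0]
ft_force: [0.6, 0.4, -0.4]
grip_width: 1.001
shift mm [-1.8 -2.3 -2.1] turn [ 0.001 -0.002 -0.007] at [0.4957 0.1451 0.1479] n 1
(np.float64(319.00395847413324), np.float64(194.9291827383898))
(np.float64(318.6999480002921), np.float64(148.01003325220745))
(np.float64(319.3257785145797), np.float64(238.81648383516972))
(np.float64(197.6763237965958), np.float64(132.02912145386404))
[[-0.602  0.773  0.197  0.442]
 [ 0.798  0.584  0.149  0.105]
 [ 0.     0.247 -0.969  0.311]
 [ 0.     0.     0.     1.   ]] [[309.70691629   0.         321.75557047]
 [  0.         309.70691629 202.36737861]
 [  0.           0.           1.        ]]
```

View pics/w1.png

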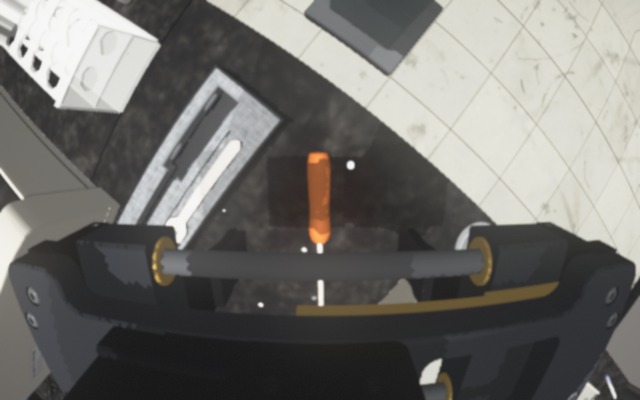

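```bash
python3 - <<'E'
from h import *
im=cv2.imread('pics/w1.png')
b,g,r=[im[:,:,i].astype(int) for i in range(3)]
m=((r>90)&(r-b>50)&(r-g>35)).astype(np.uint8); m[:,:300]=0;m[:,340:]=0;m[:140]=0;m[250:]=0
pts=np.argwhere(m)[:,::-1]; print(len(pts),pts.min(0),pts.max(0))
W=np.array([px2w('w1',u,v,.013,True)[:2] for u,v in pts])
print(cv2.minAreaRect(W.astype(np.float32)),W.mean(0))
e,V=np.linalg.eigh(np.cov(W.T));print(V[:,1],np.sqrt(e*12))
# rectify both views of tray at z=.03 : 2 px/mm
xs=np.arange(.44,.68,.0005);ys=np.arange(.08,-.04,-.0005)
out=[]
for f,fi in(('w1',True),('top0',False)):
    mp=np.array([[w2px(f,[x,y,.03],fi) for y in ys] for x in xs[::-1]],np.float32)
    o=cv2.remap(cv2.imread(f'pics/{f}.png'),mp[...,0],mp[...,1],cv2.INTER_CUBIC)
    for k in range(0,480,40): cv2.line(o,(0,k),(6,k),(0,255,255),1)
    for k in range(0,240,20): cv2.line(o,(k,0),(k,5),(0,255,255),1)
    out.append(cv2.resize(o,None,fx=1.25,fy=1.25))
cv2.imwrite('pics/rect.png',cv2.hconcat(out))
E
```

```text
1930 [307 152] [330 243]
((0.5016883611679077, 0.14633429050445557), (0.09330727159976959, 0.02244819886982441), 37.4034538269043) [0.49980974 0.144883  ]
[-0.78899441 -0.61440038] [0.02110226 0.09244473]
```

View pics/rect.png

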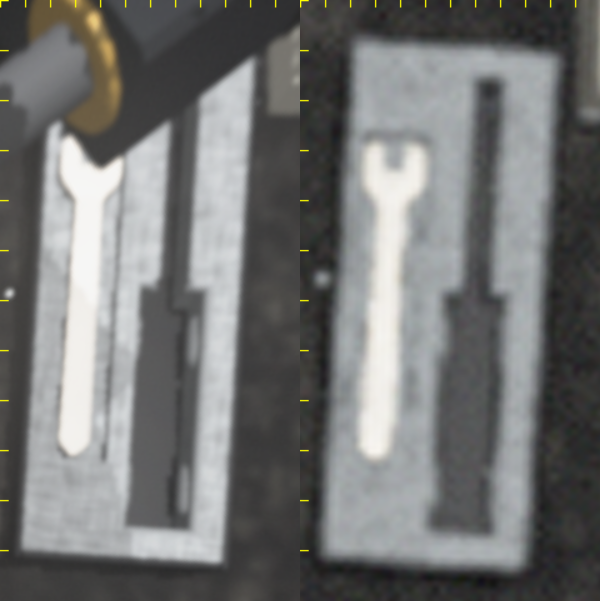

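```bash
python3 -c "
from h import *
rows([.5003,.1455,.05],127.5)"
```

```text
shift mm [-3.3 -3.6 98.6] turn [ 0.001 -0.001 -0.007] at [0.4956 0.1464 0.1486] n 2
```

```bash
python3 -m creep '[[[1,-3,-3.5,45,0,0,-0.007],[1,-3,-3.5,90,0,0,-0.007],[1,-3,-3.5,98,0,0,-0.007],[0.6,-3,-3.5,98,0,0,-0.007],[0.6,-3,-3.5,98,0,0,-0.007]]]' 20; python3 -c "
from h import *
rows([.5003,.1455,.009],127.5)"
```

```text
time: 2.0
position: [0.5019, 0.146, 0.053]
tool_rot: [-1.01, 2.971, 0.001]
ft_force: [-0.5, -0.0, 0.4]
grip_width: 0.898
shift mm [ 1.7  0.6 44. ] turn [-0.001  0.003  0.001] at [0.5019 0.146  0.053 ] n 1
```

```bash
python3 -m creep '[[[0.6,1,0,25,0,0,0],[0.6,1,0,43,0,0,0],[0.6,1,0,43,0,0,0],[0.6,1,0,43,0,0,0]]]' 20; python3 -c "
from h import *
for i in range(3): rows([.5003,.1455,.009],127.5)"
```

```text
time: 2.4
position: [0.5013, 0.1448, 0.0097]
tool_rot: [-1.009, 2.972, 0.0]
ft_force: [0.1, -0.3, -0.0]
grip_width: 0.617
shift mm [0.3 1.2 0.7] turn [-0.001  0.003  0.   ] at [0.5013 0.1448 0.0097] n 1
shift mm [0.3 1.2 0.7] turn [-0.001  0.003  0.   ] at [0.5013 0.1448 0.0097] n 1
shift mm [0.3 1.2 0.7] turn [-0.001  0.003  0.   ] at [0.5013 0.1448 0.0097] n 1
```

```bash
python3 -m creep '[[[0.3,0,0.5,0,0,0,0],[0.1,0,0.5,0,0,0,0],[0.1,0,0.5,0,0,0,0],[0.1,0,0.5,0,0,0,0],[0.1,0,0.5,0,0,0,0]]]' 25;python3 -m creep '[[[0.1,0,0,0,0,0,0],[0.1,0,0,0,0,0,0],[0.1,0,0,-15,0,0,0],[0.1,0,0,-40,0,0,0],[0.1,0,0,-75,0,0,0]]]'; python3 -c "
from h import *
rows([.5155,.0134,.085],86.5)"
```

```text
time: 2.9
position: [0.4997, 0.1446, 0.008]
tool_rot: [-1.01, 2.975, 0.0]
ft_force: [-0.2, -0.6, 2.1]
grip_width: 0.254
time: 3.4
position: [0.4977, 0.1438, 0.0816]
tool_rot: [1.008, -2.971, 0.001]
ft_force: [1.2, 0.5, -0.4]
grip_width: 0.258
shift mm [  65.3 -114.3   -3.2] turn [-0.001 -0.005  0.715] at [0.4977 0.1438 0.0816] n 5
```

```bash
python3 -m creep '[[[0.1,13,-23,-3,0,0,0.143],[0.1,26,-46,-3,0,0,0.286],[0.1,39,-69,-3,0,0,0.429],[0.1,52,-91,-3,0,0,0.572],[0.1,65,-114,-3,0,0,0.715]]]';python3 -m creep '[[[0.1,0,0,0,0,0,0],[0.1,0,0,0,0,0,0],[0.1,0,0,0,0,0,0]]]'; python3 - <<'E'
from h import *
rows([.5155,.0134,.085],86.5); print(yawnow())
snap('wrist','w2');snap('top','top2')
p,r=tool()
xs=np.arange(.40,.60,.0005);ys=np.arange(.07,-.05,-.0005)
out=[]
for f,fi,z in(('w2',True,.03),('w2',True,p[2]+.0023),('top2',False,p[2]+.0023)):
    mp=np.array([[w2px(f,[x,y,z],fi) for y in ys] for x in xs[::-1]],np.float32)
    o=cv2.remap(cv2.imread(f'pics/{f}.png'),mp[...,0],mp[...,1],cv2.INTER_CUBIC)
    for k in range(0,400,40): cv2.line(o,(0,k),(6,k),(0,255,255),1)
    out.append(o)
cv2.imwrite('pics/rect2.png',cv2.hconcat(out))
E
```

```text
time: 3.9
position: [0.517, 0.0135, 0.0854]
tool_rot: [-0.104, -3.139, -0.0]
ft_force: [0.1, 0.4, -0.8]
grip_width: 0.261
time: 4.2
position: [0.5171, 0.0157, 0.0855]
tool_rot: [-0.091, -3.14, -0.001]
ft_force: [-0.7, 0.0, -0.3]
grip_width: 0.253
shift mm [ 1.4 -2.4  0.5] turn [ 0.    -0.001  0.003] at [0.5171 0.0157 0.0855] n 1
(np.float64(86.66671218849298), array([-5.00580241e-04,  4.90321631e-04, -9.99999755e-01]))
```

View pics/rect2.png

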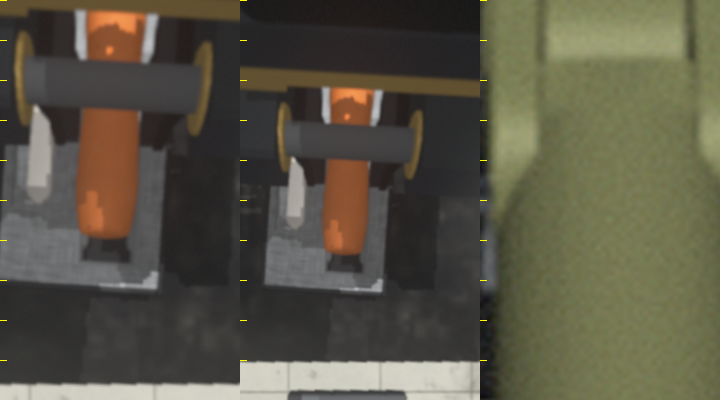

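View pics/w2.png

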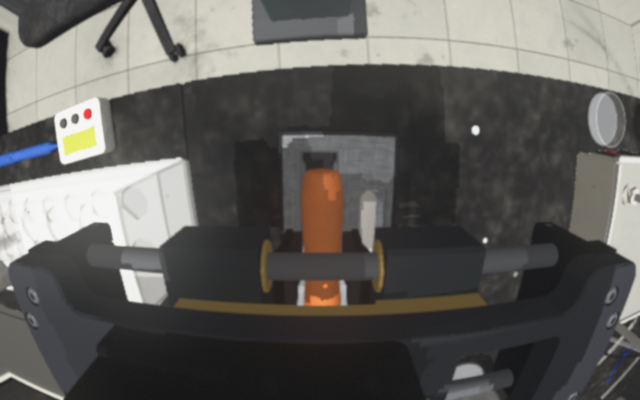

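```bash
python3 -m creep '[[[0.1,2.3,-1,20,0,0,0],[0.1,2.3,-1,35,0,0,0],[0.1,2.3,-1,43,0,0,0],[0.1,2.3,-1,43,0,0,0],[0.1,2.3,-1,43,0,0,0]]]'; python3 - <<'E'
from h import *
print(tool()[0],yawnow()[0])
snap('wrist','w3')
xs=np.arange(.43,.55,.0003);ys=np.arange(.07,-.04,-.0003)
z=.034;out=[]
for z in(.03,.045):
    mp=np.array([[w2px('w3',[x,y,z],True) for y in ys] for x in xs[::-1]],np.float32)
    o=cv2.remap(cv2.imread('pics/w3.png'),mp[...,0],mp[...,1],cv2.INTER_CUBIC)
    out.append(o)
cv2.imwrite('pics/rect3.png',cv2.hconcat(out))
E
```

```text
time: 4.8
position: [0.5154, 0.014, 0.0431]
tool_rot: [0.094, 3.14, 0.0]
ft_force: [0.4, 0.3, -1.1]
grip_width: 0.257
[0.51537816 0.01396001 0.04313426] 86.56429432458997
```

View pics/rect3.png

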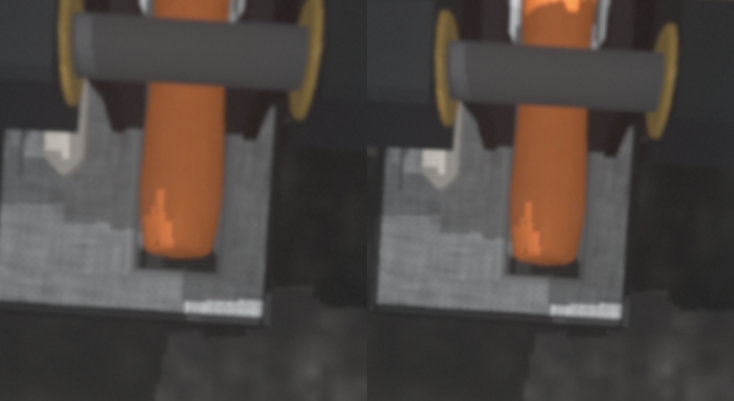

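```bash
python3 -m creep '[[[0.1,0,0.6,2,0,0,0],[0.1,0,0.6,4,0,0,0],[0.1,0,0.6,6,0,0,0],[0.1,0,0.6,7,0,0,0],[0.1,0,0.6,8,0,0,0]]]'; python3 -m creep '[[[0.1,0,0,0,0,0,0],[0.1,0,0,0,0,0,0]]]'
```

```text
time: 5.35
position: [0.515, 0.0142, 0.0346]
tool_rot: [0.095, 3.14, -0.0]
ft_force: [-0.1, -0.6, -0.6]
grip_width: 0.256
time: 5.55
position: [0.5151, 0.0142, 0.0348]
tool_rot: [0.095, 3.14, -0.0]
ft_force: [0.6, 0.6, -0.1]
grip_width: 0.257
```

```bash
python3 -m creep '[[[0.1,0,0,1,0,0,0],[0.1,0,0,1.5,0,0,0],[0.1,0,0,1.5,0,0,0]]]'; python3 -m creep '[[[0.35,0,0,0,0,0,0],[0.5,0,0,0,0,0,0],[0.5,0,0,0,0,0,0],[0.5,0,0,0,0,0,0]]]';python3 -m creep '[[[0.5,0,0,-20,0,0,0],[0.5,0,0,-45,0,0,0],[0.5,0,0,-60,0,0,0],[0.5,0,0,-60,0,0,0]]]'; python3 - <<'E'
from h import *
print(tool()[0],yawnow()[0])
snap('wrist','w4')
xs=np.arange(.43,.60,.0005);ys=np.arange(.08,-.05,-.0005)
out=[]
for z in(.03,.037):
    mp=np.array([[w2px('w4',[x,y,z],True) for y in ys] for x in xs[::-1]],np.float32)
    o=cv2.remap(cv2.imread('pics/w4.png'),mp[...,0],mp[...,1],cv2.INTER_CUBIC)
    out.append(o)
cv2.imwrite('pics/rect4.png',cv2.resize(cv2.hconcat(out),None,fx=1.5,fy=1.5))
E
```

```text
time: 5.85
position: [0.5149, 0.0142, 0.0332]
tool_rot: [-0.095, -3.14, 0.0]
ft_force: [-0.1, 0.4, -0.1]
grip_width: 0.254
time: 6.25
position: [0.5152, 0.0143, 0.0334]
tool_rot: [0.095, 3.14, 0.0]
ft_force: [-0.1, -0.1, -0.4]
grip_width: 0.478
time: 6.65
position: [0.5169, 0.0144, 0.0955]
tool_rot: [0.095, 3.135, 0.002]
ft_force: [-0.0, 0.2, -0.0]
grip_width: 0.495
[0.51693343 0.0143908  0.09550274] 86.52742921958281
```

View pics/rect4.png

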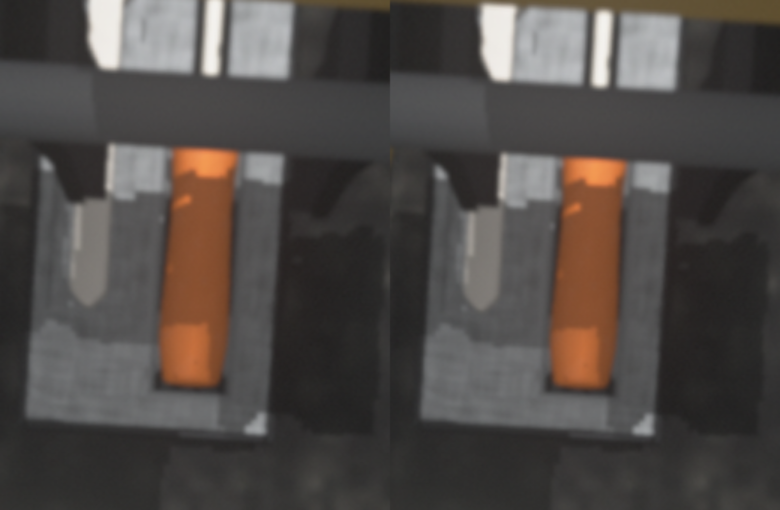

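```bash
python3 -m creep '[[[0,0,0,0,0,0,0],[0,0,0,0,0,0,0],[0,0,0,0,0,0,0],[0,0,0,15,0,0,0],[0,0,0,30,0,0,0]]]'; python3 -m creep '[[[0,0,0,10,0,0,0],[0,0,0,13,0,0,0],[0,0,0,13,0,0,0],[0,0,0,15,0,0,0],[0,0,0,17,0,0,0]]]'; python3 -m creep '[[[0,0,0,1,0,0,0],[0,0,0,2,0,0,0],[0,0,0,3,0,0,0],[0,0,0,4,0,0,0],[0,0,0,4,0,0,0]]]'
```

```text
time: 7.2
position: [0.5152, 0.0143, 0.0627]
tool_rot: [0.095, 3.14, 0.0]
ft_force: [1.0, -0.1, -0.3]
grip_width: 0.13
time: 7.7
position: [0.5157, 0.0143, 0.0468]
tool_rot: [0.095, 3.139, 0.001]
ft_force: [0.1, -0.6, 0.7]
grip_width: 0.004
time: 8.2
position: [0.516, 0.0143, 0.043]
tool_rot: [0.095, 3.138, 0.001]
ft_force: [0.9, -0.1, 3.1]
grip_width: 0.005
```

```bash
python3 -m creep '[[[0,-1,0,1,0,0,0],[0,-1,0,2,0,0,0],[0,-1,0,3,0,0,0],[0,-1,0,4,0,0,0],[0,-1,0,4,0,0,0]]]'; python3 -m creep '[[[0,0,0,1,0,0,0],[0,0,0,2,0,0,0],[0,0,0,3,0,0,0],[0,0,0,3,0,0,0]]]'
```

```text
time: 8.7
position: [0.516, 0.0142, 0.038]
tool_rot: [-0.095, -3.14, 0.0]
ft_force: [1.0, 0.2, 0.5]
grip_width: 0.003
time: 9.1
position: [0.5159, 0.0142, 0.0351]
tool_rot: [-0.095, -3.14, 0.0]
ft_force: [-0.5, 0.2, 1.5]
grip_width: 0.002
```

```bash
python3 -m creep '[[[0,0,0,1,0,0,0],[0,0,0,2,0,0,0],[0,0,0,3,0,0,0],[0,0,0,3,0,0,0]]]'; python3 -m creep '[[[0,0,0,1,0,0,0],[0,0,0,2,0,0,0],[0,0,0,2,0,0,0]]]'
```

```text
time: 9.5
position: [0.516, 0.0142, 0.033]
tool_rot: [-0.095, -3.14, -0.001]
ft_force: [-2.3, 0.3, 8.5]
grip_width: 0.004
time: 9.8
position: [0.5161, 0.0142, 0.0328]
tool_rot: [-0.095, -3.139, -0.002]
ft_force: [-8.7, 0.0, 23.9]
grip_width: 0.006
```

```bash
python3 -m creep '[[[0,0,0,-5,0,0,0],[0,0,0,-15,0,0,0],[0,30,0,-15,0,0,0],[0,30,0,-6,0,0,0],[0,30,0,-3,0,0,0]]]'; python3 -m creep '[[[0,0,0,1,0,0,0],[0,0,0,2,0,0,0],[0,0,0,2,0,0,0]]]';  python3 -m creep '[[[0,0,0,-15,0,0,0],[0,-60,0,-15,0,0,0],[0,-60,0,-12,0,0,0],[0,-60,0,-5,0,0,0],[0,-60,0,-2,0,0,0]]]'; python3 -m creep '[[[0,0,0,1,0,0,0],[0,0,0,2,0,0,0],[0,0,0,2,0,0,0]]]'
```

```text
time: 10.3
position: [0.4852, 0.0162, 0.0328]
tool_rot: [-0.095, -3.139, -0.0]
ft_force: [-12.0, -0.3, 30.3]
grip_width: 0.005
time: 10.6
position: [0.4852, 0.0162, 0.0329]
tool_rot: [-0.095, -3.136, -0.001]
ft_force: [-10.8, 0.3, 22.7]
grip_width: 0.009
time: 11.1
position: [0.5459, 0.012, 0.0329]
tool_rot: [-0.095, -3.139, 0.001]
ft_force: [-4.9, -1.3, 20.5]
grip_width: 0.002
time: 11.4
position: [0.5458, 0.012, 0.0329]
tool_rot: [0.096, 3.14, 0.001]
ft_force: [-3.7, -0.9, 14.9]
grip_width: 0.009
```

```bash
python3 -m creep '[[[0,0,0,-15,0,0,0],[0,0,0,-50,0,0,0],[0,10,0,-90,0,0,0],[0,20,0,-120,0,0,0],[0,20,0,-120,0,0,0]]]'; python3 -m creep '[[[0,0,0,0,0,0,0],[0,0,0,0,0,0,0]]]'; python3 - <<'E'
from h import *
print(tool()[0])
snap('wrist','w5')
z=.0315
xs=np.arange(.43,.66,.0005);ys=np.arange(.08,-.05,-.0005)
mp=np.array([[w2px('w5',[x,y,z],True) for y in ys] for x in xs[::-1]],np.float32)
o=cv2.remap(cv2.imread('pics/w5.png'),mp[...,0],mp[...,1],cv2.INTER_CUBIC)
cv2.imwrite('pics/rect5.png',cv2.resize(cv2.hconcat([o,o[:, :1]]),None,fx=1.25,fy=1.25))
b,g,r=[o[:,:,i].astype(int) for i in range(3)]
m=((r>90)&(r-b>50)&(r-g>35)); pts=np.argwhere(m)
W=np.c_[xs[::-1][pts[:,0]],ys[pts[:,1]]]
print(cv2.minAreaRect(W.astype(np.float32)))
E
```

```text
time: 11.9
position: [0.5272, 0.0138, 0.1555]
tool_rot: [0.095, 3.134, 0.004]
ft_force: [0.5, 0.5, 0.9]
grip_width: 0.006
time: 12.1
position: [0.5249, 0.0136, 0.1499]
tool_rot: [-0.095, -3.138, 0.001]
ft_force: [0.1, 0.4, -0.3]
grip_width: 0.003
[0.52485276 0.01359183 0.14994511]
((0.5147222876548767, 0.0138437794521451), (0.021223947405815125, 0.0878078043460846), 86.08842468261719)
```

View pics/rect5.png

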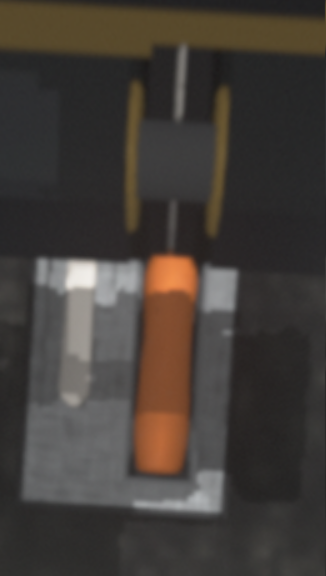

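```bash
python3 -c "
from bench import ctrl
print(ctrl.get_state()['time']);print(ctrl.close_job())"
```

```text
12.15
the job is handed in; nothing more can be done
None
```

The screwdriver is back in its pocket and the job is handed in, at 12.15 s of the 51 s allowed. I gripped it by the handle, turned it about 41° to line up with the tray, lowered it into the mouth of the pocket and let go. I then pressed it home with the closed fingers.

- **Seated and level:** pressing at the centre and about 30 mm either side stopped firmly at a fingertip height of 32.8–32.9 mm. The expected height of the handle's top when fully home is about 32.5 mm.
- **In line:** the last wrist picture shows the handle in the wide part. It measures about 2 mm or less from the pocket centre and within about 0.01 rad of the tray's direction. The far end of the handle was partly hidden by the gripper.
- **Forces:** the highest reading was about 32 N, at the wrist, while pressing the handle's free end after it was already on the floor.
- **Disagreement:** the top and wrist cameras differed by about 2 mm in position. The final alignment relied on the wrist view.
- **Not checked:** I took no final picture of the dish, bulb, timer and marker. I saw no sign of the arm touching them.
- **Arm at hand-in:** the fingertips stand about 0.15 m above the worktop, and the arm is touching nothing as far as I can tell.

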